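# Change over the pipette-tip boxes

### The arm

A 6-joint arm with a two-finger parallel gripper is mounted at the origin on a cart in front of the work surface, level with it; the furniture and walls round the work are solid. World frame = base frame: x ahead of the robot, y to its left, z up, the work surface at z = 0. Lengths are in m, angles in rad, forces in N, time in s.
With the tool pointing down it reaches from about 0.425 to 0.95 m from the base axis. Payload 3.5 kg.
Tool frame: the origin (TCP) lies on the centre line of the jaws, within the pads' length; the fingertips stand 8 mm ahead of it and the grasp point (between the pads) lies 11 mm behind it; z points along the fingers, y is the line along which they close (so a half turn about z gives the same grasp; the last joint's range is limited). The gripper opens to 85 mm and grips with 20 to 120 N. Pads are 22 mm wide; open, the fingers measure 114 mm over their backs; the gripper's body (76 mm by 85 mm) begins 54 mm behind the grasp point. The pads swing forward as they close: fully open they stand 13 mm farther back than shut.
Start: joints at [-1.362, 0.286, 1.577, -0, 1.279, -0.15], TCP at [0.237, -0.632, 0.239] pointing down, gripper open.
Joint ranges: [-2.77, 2.77], [-0.9, 2.22], [0.21, 2.48], [-1.53, 4.67], [0.24, 2.81], [-2.84, 2.84]. Speed limits (rad/s): [2.79, 2.79, 3.14, 3.14, 3.14, 3.14].

### API

Orientations are given as a unit quaternion [x, y, z, w].
In Python, from plant import ctrl gives the robot as it stands. The module is installed in compiled form; this text tells all that it offers.
- The arm moves only by the tool send_rows, never from a script. Its argument "steps" is a list of rows, each a list of 5 numbers: the shift along the tool's x, y, z in m, then the turn about the tool's z in degrees, then the opening, from -1 (shut) to 1 (fully open). A call has 1 to 12 rows; each row is the pose to reach, as a shift and turn from the pose commanded when the call began, along the tool's axes at that moment; what a row does not reach only later rows make up. A row lasts 1/10 s, in which the tool goes at most 50 mm and 8.59 degrees, less where a joint would pass 70% of its speed; a pose out of reach is approached as far as the arm can. A call with a gripper value outside its range is refused whole. The fingers move at their own pace and stop on an object; "squeeze" is the grip in N (left out, the last holds). Time passes only in rows, so rows that repeat a pose let the fingers close. It gives the time, the measured TCP pose, the force, the opening and the grip force at its end, in the units of the state.
- ctrl.get_state(): the state, without advancing time (a new reading comes with each control period).
- ctrl.read_camera(name): name is "scene" or "top" or "wrist"; returns the picture (480x640x3 uint8, red, green, blue); there is no depth.
- ctrl.calibration(name): a dict with "intrinsics" (3x3 intrinsics, pixels), "extrinsics" (4x4, takes a point from world to camera coordinates); the wrist camera has in their place "tool_from_camera" (4x4, takes a point from camera to tool coordinates, whose origin is the TCP and whose axes are the flange's). Camera axes: x right, y up, looking along -z (the intrinsics and any distortion apply to the point x, -y, -z); pixel columns grow to the right and rows downward; lengths in m; the calibration is good to about 2 mm. A picture is of the moment at which its call begins: read the wrist's pose just before it. calibration takes no time and is no camera call.
- ctrl.sign_off(): hands the job in; it is judged then, once.
The state is a dict: "time": time; "qpos": joint angles; "dq": joint speeds; "joint_efforts": joint torques, N m; "eef_pos": TCP position; "tcp_rot": TCP orientation; "contact_force": force on the tool from outside, world axes, zero at the start; "wrist_torque": the same for the moment, N m; "opening": opening from 0.0 (shut) to 1.0 (fully open); "finger_force": force on a finger pad.
Only numpy, scipy, OpenCV 4.12 (cv2) and the standard library are available. Lean on these libraries where they do the work, as an engineer would, in place of code of your own. Each camera call takes 0.05 s, during which the arm holds its last target. There are 200 camera calls.

### The job

Change over from the small pipette tips to the large ones: flip the tall box's lid open, right back past its balance point so that it stays open by itself, and push the short box's lid shut, in either order. Just push the lids gently with the fingertips, without gripping them; do not lift or tip the boxes or shove them out of place, and leave everything else where it is.

Things in the scene. Friction and masses are not known exactly. Their poses are not given: they have to be found in the camera images.
- tall_box: the tall pipette-tip box, shut at the start: loose, heavy grey plastic base 86 mm deep (x) by 122 mm wide (y) and 60 mm high (a 3 mm plinth round its foot), full of white tips, with a clear, hollow box-shaped lid hinged along its back upper edge. The closed lid has the base's footprint and adds 50 mm, 110 mm in all. Origin: centre of the base's underside; x points from its front (towards the robot at zero yaw) to the hinge at the back, z up.
- tall_lid (a joint): hinge angle of the tall box's lid, rad: 0 = shut, 1.9 = fully open against its stop, leaning back past upright; it turns about the box's +y, front edge first up and then back. The lid weighs 70 g on a free, lightly damped hinge; it balances at about 0.95 rad, and let go it sinks shut from below that and swings on open from above it, in about a second. Walls 2.5 mm thick; the lid is 50 mm tall from its rim (level with the hinge when shut) to its flat top.
- tall_hinge (a point): middle of the tall box's hinge axis, on the base: 43 mm behind the box's origin, 60 mm above its underside; axes as the box's
- tall_lip (a point): middle of the outer edge of the tall lid's grey thumb lip, half-way through its thickness: the lip is 40 mm wide, 4 mm thick, and juts 12 mm forward from the rim of the lid's front wall, its underside level with the hinge when shut and free from below. It moves with the lid, 98 mm from the hinge axis
- short_box: the short pipette-tip box, open at the start: loose, heavy grey plastic base 86 mm deep (x) by 122 mm wide (y) and 36 mm high (a 3 mm plinth round its foot), full of white tips, with a clear, hollow box-shaped lid hinged along its back upper edge. The closed lid has the base's footprint and adds 34 mm, 70 mm in all. Origin: centre of the base's underside; x points from its front (towards the robot at zero yaw) to the hinge at the back, z up.
- short_lid (a joint): hinge angle of the short box's lid, rad: 0 = shut, 1.9 = fully open against its stop, leaning back past upright; it turns about the box's +y, front edge first up and then back. The lid weighs 70 g on a free, lightly damped hinge; it balances at about 1.1 rad, and let go it sinks shut from below that and swings on open from above it, in about a second. Walls 2.5 mm thick; the lid is 34 mm tall from its rim (level with the hinge when shut) to its flat top.
- short_hinge (a point): middle of the short box's hinge axis, on the base: 43 mm behind the box's origin, 36 mm above its underside; axes as the box's
- short_lip (a point): middle of the outer edge of the short lid's grey thumb lip, half-way through its thickness: the lip is 40 mm wide, 4 mm thick, and juts 12 mm forward from the rim of the lid's front wall, its underside level with the hinge when shut and free from below. It moves with the lid, 98 mm from the hinge axis
- cup: bystander: specimen cup with orange cap, 65 mm across, 67 mm high, loose, between the boxes; origin: centre of its underside
- dish: bystander: petri dish 84 mm across, 15 mm high, loose, behind the boxes; origin: centre of its underside
- marker: bystander: marker pen 135 mm long, 17 mm thick, lying loose in front of the boxes, along its own y; origin: under its middle
- media_bottle: bystander: small bottle 34 mm across, 117 mm high, loose, at the left; origin: centre of its underside
- media_bottle_b: bystander: another such bottle, loose, at the right
- pipette: bystander: single-channel pipette 237 mm long, 31 mm high, lying loose along its own y at the right; origin: under its middle
Mind the look-alikes: they are no part of the job. What is shaped like the short_box but purple is not meant.

How it is judged:
At the end, for the whole second after the job is handed in: The tall box's lid rests open on its stop (hinge above 1.7 rad), the short box's lid is shut (below 0.06 rad), both at rest; both boxes stand flat on the bench within 50 mm of where they started, and the bystanders within 30 mm (value of joint tall_lid above 1.7 rad and value of joint short_lid below 0.06 rad and velocity of joint tall_lid between -0.1 and 0.1 rad/s and velocity of joint short_lid between -0.1 and 0.1 rad/s and distance of each of tall_box, short_box from where it was at the start of the episode below 0.05 m and angle between each of tall_box, short_box's own z axis and vertical below 0.05 rad and height (world z) of each of tall_box, short_box below 0.01 m and linear speed of each of tall_box, short_box below 0.02 m/s and distance of each of cup, dish, marker, media_bottle, media_bottle_b, pipette from where it was at the start of the episode below 0.03 m); the robot touches nothing.
It fails at once if a box is lifted off the bench or tipped (height (world z) of any of tall_box, short_box above 0.02 m or angle between any of tall_box, short_box's own z axis and vertical above 0.2 rad).
It fails at once if a box is shoved more than 50 mm (distance of any of tall_box, short_box from where it was at the start of the episode above 0.05 m).
It fails at once if a box or its lid is gripped or pushed hard (over 20 N) (contact force between the fingers and tall_box above 20 N or contact force between the fingers and short_box above 20 N).
It fails at once if a bystander is moved more than 30 mm, lifted or knocked over (distance of any of cup, dish, marker, media_bottle, media_bottle_b, pipette from where it was at the start of the episode above 0.03 m or angle between any of cup, media_bottle, media_bottle_b's own z axis and vertical above 0.4 rad).
It also fails if it takes over 54 s, if anything falls off the work surface, if the arm or the gripper's body presses on something with over 40 N, if the wrist force passes 120 N, or if a joint passes its speed limit or range.

## Working session

There is one attempt and no reset: what is moved stays moved. The work goes in short steps, Python scripts to look and compute and a tool call to move; the robot and the scene stay as the last step left them, time stands still between calls to the robot, and variables do not carry over. Pictures are saved under pics/ and viewed, at most 10 in all, crops included, and the job is handed in when it is done.

Besides the shell and the picture viewer there is one more tool, called after "Emit:" as name(argument=value, ...), one argument or row to a line, values as JSON. send_rows: Moves the arm, as the interface text tells. Its arguments: {"type":"object","properties":{"steps":{"type":"array","items":{"type":"array","items":{"type":"number"}}},"squeeze":{"type":"number"}},"required":["steps"]}

```bash
mkdir -p pics; python3 - <<'E'
from plant import ctrl
import cv2
for n in("scene","top"):
    cv2.imwrite(f"pics/{n}0.png",ctrl.read_camera(n)[:,:,::-1]); c=ctrl.calibration(n); print(n,c)
print(ctrl.calibration("wrist")); print(ctrl.get_state())
E
```

```text
scene {'intrinsics': array([[464.62762028,   0.        , 323.08019982],
       [  0.        , 464.62762028, 240.55068765],
       [  0.        ,   0.        ,   1.        ]]), 'extrinsics': array([[-0.79331952, -0.6085993 , -0.01584403,  0.4078559 ],
       [ 0.43584774, -0.58592054,  0.68317923, -0.30770428],
       [-0.42506574,  0.53507384,  0.73007883, -0.85954258],
       [ 0.        ,  0.        ,  0.        ,  1.        ]])}
top {'intrinsics': array([[550.30794779,   0.        , 320.16335531],
       [  0.        , 550.30794779, 243.59601205],
       [  0.        ,   0.        ,   1.        ]]), 'extrinsics': array([[ 0.00397002, -0.99991364,  0.01252782, -0.03081103],
       [ 0.99634781,  0.00502382,  0.08523964, -0.54677653],
       [-0.08529522,  0.01214366,  0.99628172, -1.60493322],
       [ 0.        ,  0.        ,  0.        ,  1.        ]])}
{'intrinsics': array([[348.03821807,   0.        , 312.6672562 ],
       [  0.        , 348.03821807, 232.84490611],
       [  0.        ,   0.        ,   1.        ]]), 'tool_from_camera': array([[ 4.94988065e-04,  9.60882501e-01
[... 304 characters left out ...]
time': 0.1, 'qpos': array([-1.36199914e+00,  2.87080960e-01,  1.57805298e+00,  7.02806686e-06,
        1.27860178e+00, -1.50006019e-01]), 'dq': array([-0.00036179, -0.00067441, -0.00275693,  0.00162207,  0.00069253,
        0.0007137 ]), 'joint_efforts': array([ 1.33262984e-03, -4.07292652e+01, -2.93698132e+01, -1.27727994e-04,
        3.40724713e-03,  7.27641947e-06]), 'eef_pos': array([ 0.23693149, -0.63142522,  0.23807078]), 'tcp_rot': array([ 9.83950264e-01,  1.78439710e-01, -2.81312496e-05, -1.07116880e-03]), 'contact_force': array([-0.18211365,  0.1381028 , -0.05088679]), 'wrist_torque': array([-0.03524741, -0.00545625,  0.00966335]), 'finger_force': 0.0, 'opening': 0.9988791622562726}
```

View pics/scene0.png

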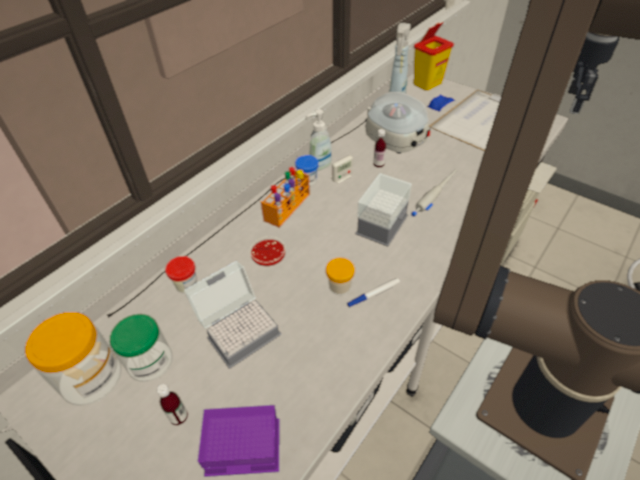

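View pics/top0.png

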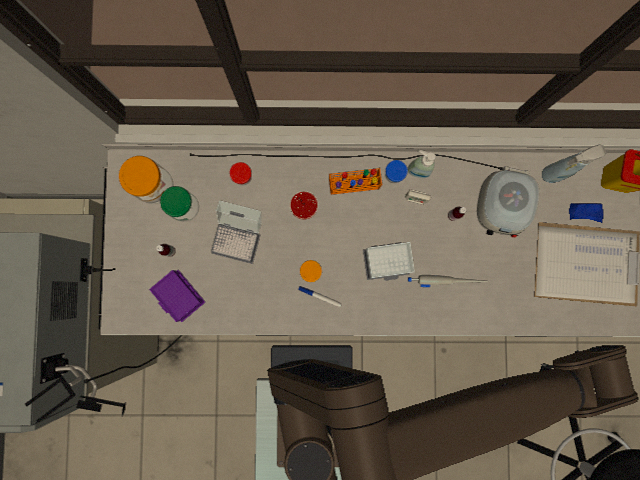

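The tall box is at about (388,260) in the top view and the open short box at about (236,235), with the cup and marker between them. I'll enlarge both boxes.

```bash
python3 - <<'E'
import cv2,numpy as np
a=cv2.imread("pics/top0.png"); s=cv2.imread("pics/scene0.png")
f=lambda im,x,y,w,h,k:cv2.resize(im[y:y+h,x:x+w],None,fx=k,fy=k,interpolation=cv2.INTER_CUBIC)
A=f(a,200,190,75,80,5);B=f(a,350,225,75,80,5)
cv2.imwrite("pics/c1.png",np.hstack([A,B]))
C=f(s,180,255,105,115,3.5);D=f(s,340,165,105,115,3.5)
cv2.imwrite("pics/c2.png",np.hstack([C,D]))
E
```

```text
(no output)
```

View pics/c1.png

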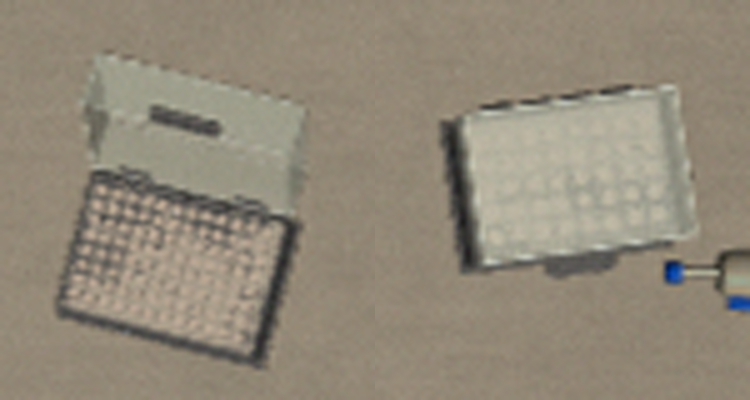

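View pics/c2.png

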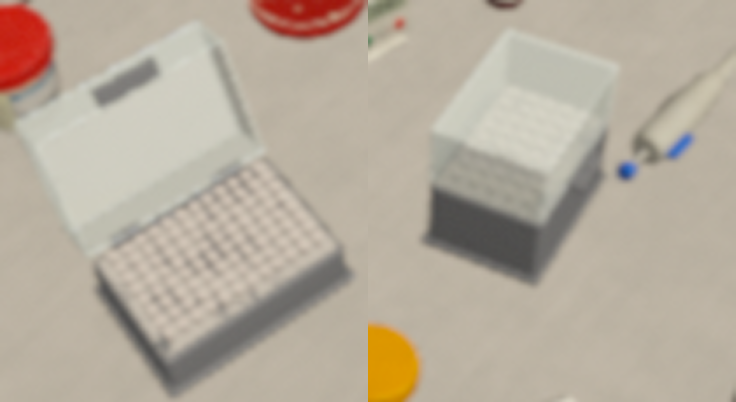

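```bash
cat > h.py <<'E'
import numpy as np
from plant import ctrl
from scipy.spatial.transform import Rotation as R
def proj(n,P):
    c=ctrl.calibration(n);E=c['extrinsics'];p=np.atleast_2d(P)@E[:3,:3].T+E[:3,3]
    q=(p*[1,-1,-1])@c['intrinsics'].T
    return q[:,:2]/q[:,2:]
def w(pose,P):
    x,y,a=pose;P=np.atleast_2d(P);c,s=np.cos(a),np.sin(a)
    return np.c_[x+c*P[:,0]-s*P[:,1],y+s*P[:,0]+c*P[:,1],P[:,2]]
E
python3 - <<'E'
from h import *
from scipy.optimize import least_squares
def fit(z,top,sc,ptop,psc):
    d=lambda v:np.r_[(proj('top',w(v,ptop))-top).ravel(),(proj('scene',w(v,psc))-sc).ravel()]
    r=least_squares(d,[.6,0,0.],loss='soft_l1');print(r.x.round(4),d(r.x).reshape(-1,2).round(1).tolist());return r.x
def C(z,ids):
    D=dict(bl=(.043,.061),br=(.043,-.061),fl=(-.043,.061),fr=(-.043,-.061))
    return np.array([[*D[i],z] for i in ids])
T=lambda L,s,o:(np.array(L)+.5)/s-.5+np.array(o)
o=['bl','br','fl','fr']
s=fit(.036,T([(92,172),(297,218),(58,312),(262,362)],5,(200,190)),T([(98,262),(268,160),(170,365),(342,250)],3.5,(180,255)),C(.036,o),C(.036,o))
ptall=np.r_[C(.11,['bl','br','fr'])]
t=fit(.11,T([(90,115),(300,88),(105,268),(318,235),(207,272)],5,(350,225)),T([(64,132),(144,30),(250,68)],3.5,(340,165)),np.r_[C(.11,o),[[-.055,0,.062]]],ptall)
print('tall lip',w(t,[-.055,0,.062]),'hinge',w(t,[.043,0,.06]))
print('short hinge',w(s,[.043,0,.036]))
# bystanders
def back(u,z):
    return least_squares(lambda v:(proj('top',[[v[0],v[1],z]])-u).ravel(),[.6,0]).x.round(3)
for n,u,z in[('cup',(311,271),.067),('dish',(304,205),.015),('mk1',(300,289),.01),('mk2',(340,304),.01),('pip1',(409,280),.015),('pip2',(487,281),.015),('botR',(459,212),.117),('botL',(161,248),.117),('purp',(178,295),.036)]:print(n,back(u,z))
# short lid angle: lid top edge far
for th in(1.6,1.75,1.9):
    # point in lid frame rel hinge (-x, z)
    pts=[]
    for (a,b) in [(-.086,0),(-.086,.034),(-.098,.002)]:
        c,si=np.cos(th),np.sin(th); pts.append([.043+c*a+si*b,0,.036-si*a+c*b])
    print(th,w(s,pts).round(3).tolist(),proj('top',w(s,pts)).round(1).tolist())
E
```

```text
[ 0.5466  0.2237 -0.2364] [[-0.2, -0.2], [-0.9, 0.5], [-0.9, 0.1], [-1.2, 0.1], [-1.3, -0.1], [0.5, -2.2], [0.1, 0.0], [2.6, -1.5]]
[ 0.4951 -0.2234  0.1353] [[-1.1, -0.2], [-0.1, -0.4], [0.1, -0.3], [0.7, 0.5], [-0.4, 0.6], [0.0, -0.4], [-0.7, -0.1], [1.2, -0.3]]
tall lip [[ 0.44061714 -0.23085994  0.062     ]] hinge [[ 0.53772202 -0.21764476  0.06      ]]
short hinge [[0.5884403 0.2136325 0.036    ]]
cup [ 0.464 -0.002]
dish [0.663 0.02 ]
mk1 [0.413 0.031]
mk2 [ 0.369 -0.088]
pip1 [ 0.441 -0.292]
pip2 [ 0.439 -0.524]
botR [ 0.63  -0.417]
botL [0.524 0.415]
purp [0.394 0.384]
1.6 [[0.591, 0.213, 0.122], [0.624, 0.205, 0.121], [0.593, 0.212, 0.134]] [[233.9, 224.4], [237.0, 212.7], [233.5, 223.1]]
1.75 [[0.603, 0.21, 0.121], [0.636, 0.202, 0.115], [0.607, 0.209, 0.132]] [[235.1, 220.0], [238.5, 208.8], [234.9, 218.1]]
1.9 [[0.615, 0.207, 0.117], [0.647, 0.2, 0.106], [0.621, 0.206, 0.128]] [[236.4, 215.9], [239.8, 205.4], [236.4, 213.3]]
```

```bash
cat >> h.py <<'E'
TALL=(.4951,-.2234,.1353); SHORT=(.5466,.2237,-.2364)
def shift(pts,yaw=None):
    s=ctrl.get_state();r=R.from_quat(s['tcp_rot']);X=r.as_matrix()
    y0=np.arctan2(X[1,0],X[0,0]);print('t',round(s['time'],2),'tcp',s['eef_pos'].round(4),'yaw',round(np.degrees(y0),2),'F',s['contact_force'].round(2),'open',round(s['opening'],2))
    for p in pts: print(((np.array(p)-s['eef_pos'])@X).round(4).tolist(), None if yaw is None else round(np.degrees(y0-yaw),1))
def box(B,x,y,z): return w(B,[x,y,z])[0]   # box frame point -> world
E
python3 -c "
from h import *
shift([box(TALL,-.085,0,.2)],TALL[2])"
```

```text
t 0.1 tcp [ 0.2369 -0.6314  0.2381] yaw 20.56 F [-0.18  0.14 -0.05] open 1.0
[0.3021, -0.3101, 0.0388] 12.8
```

Emit:
send_rows(
  steps=[
    [0.025, -0.026, 0, 2, -1],
    [0.05, -0.052, 0, 4, -1],
    [0.075, -0.078, 0, 6, -1],
    [0.1, -0.104, 0, 8, -1],
    [0.127, -0.13, 0, 10, -1],
    [0.155, -0.158, 0, 12, -1],
    [0.18, -0.185, 0, 12.8, -1],
    [0.21, -0.215, 0, 12.8, -1],
    [0.24, -0.246, 0.01, 12.8, -1],
    [0.27, -0.277, 0.02, 12.8, -1],
    [0.302, -0.31, 0.038, 12.8, -1],
    [0.302, -0.31, 0.038, 12.8, -1],
  ],
)

```text
time: 1.3
eef_pos: [0.4106, -0.2301, 0.198]
tcp_rot: [0.998, 0.071, -0.002, -0.003]
contact_force: [-0.7, 0.7, -0.1]
opening: -0.001
finger_force: 0.0
```

```bash
python3 - <<'E'
from h import *
import cv2
shift([box(TALL,-.085,0,.092),box(TALL,-.06,0,.092)],TALL[2])
cv2.imwrite("pics/w1.png",ctrl.read_camera("wrist")[:,:,::-1])
E
```

```text
t 1.3 tcp [ 0.4106 -0.2301  0.198 ] yaw 8.09 F [-0.66  0.69 -0.14] open -0.0
[-0.0001, 0.0054, 0.106] 0.3
[0.0249, 0.0056, 0.1059] 0.3
```

View pics/w1.png

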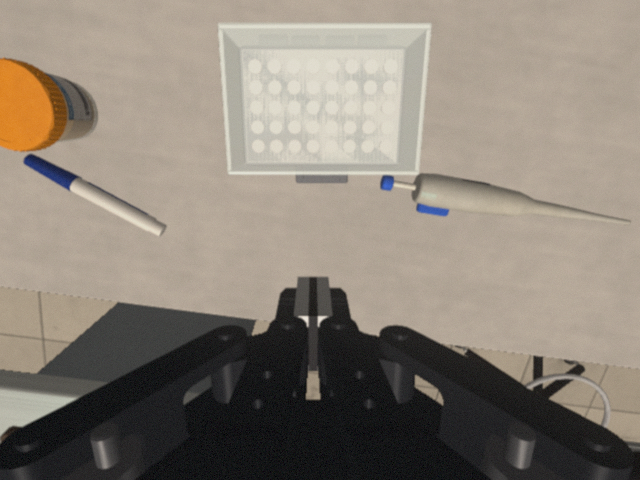

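```bash
python3 - <<'E'
from h import *
c=ctrl.calibration('wrist');T=c['tool_from_camera'];s=ctrl.get_state();X=R.from_quat(s['tcp_rot']).as_matrix()
for u,z in [((228,174),.11),((420,174),.11),((220,24),.11),((431,24),.11),((321,182),.064)]:
    d=np.linalg.solve(c['intrinsics'],[*u,1])*[1,-1,-1]; d=X@T[:3,:3]@d; o=s['eef_pos']+X@T[:3,3]
    p=o+d*(z-o[2])/d[2]; q=p[:2]-TALL[:2]; a=TALL[2]
    print(p.round(4),'box',(q@[np.cos(a),np.sin(a)]).round(4),(q@[-np.sin(a),np.cos(a)]).round(4))
E
```

```text
[ 0.4474 -0.1719  0.11  ] box -0.0403 0.0575
[ 0.4646 -0.2929  0.11  ] box -0.0396 -0.0647
[ 0.5315 -0.1612  0.11  ] box 0.0444 0.0567
[ 0.5482 -0.28    0.11  ] box 0.0449 -0.0632
[ 0.4445 -0.2331  0.064 ] box -0.0515 -0.0028
```

```bash
sed -i 's/^TALL=(.4951,-.2234,.1353)/TALL=(.4977,-.2264,.1353)/' h.py; python3 -c "
from h import *
shift([box(TALL,-.085,0,.088),box(TALL,-.062,0,.088)],TALL[2])"
```

```text
t 1.35 tcp [ 0.4107 -0.2327  0.1994] yaw 8.03 F [-0.35 -0.77  0.16] open 0.0
[0.0023, 0.0058, 0.1114] 0.3
[0.0253, 0.0059, 0.1114] 0.3
```

Emit:
send_rows(
  steps=[
    [0.002, 0.006, 0.02, 0.3, -1],
    [0.002, 0.006, 0.05, 0.3, -1],
    [0.002, 0.006, 0.08, 0.3, -1],
    [0.002, 0.006, 0.1, 0.3, -1],
    [0.002, 0.006, 0.111, 0.3, -1],
    [0.002, 0.006, 0.111, 0.3, -1],
    [0.01, 0.006, 0.111, 0.3, -1],
    [0.018, 0.006, 0.111, 0.3, -1],
    [0.024, 0.006, 0.111, 0.3, -1],
    [0.026, 0.006, 0.111, 0.3, -1],
    [0.026, 0.006, 0.111, 0.3, -1],
  ],
)

```text
time: 2.45
eef_pos: [0.4382, -0.2381, 0.0908]
tcp_rot: [0.998, 0.065, 0.0, 0.0]
contact_force: [-0.4, -0.8, -0.5]
opening: -0.002
finger_force: 0.0
```

```bash
python3 - <<'E'
from h import *
P=[]
hx=.043;r=.0005
for th,b in [(0,.02),(.1,.022),(.2,.025),(.35,.028),(.5,.03),(.65,.033),(.8,.036),(.95,.038),(1.1,.04),(1.2,.04)]:
    c,s=np.cos(th),np.sin(th)
    P.append(box(TALL,hx-.086*c+b*s-.011+r,0,.06+.086*s+b*c+.008))
shift(P,TALL[2])
E
```

```text
t 2.45 tcp [ 0.4382 -0.2381  0.0908] yaw 7.51 F [-0.43 -0.76 -0.46] open -0.0
[0.007, -0.0037, 0.0028] -0.2
[0.0096, -0.0037, -0.0076] -0.2
[0.0137, -0.0037, -0.0187] -0.2
[0.0218, -0.0037, -0.0329] -0.2
[0.0319, -0.0037, -0.0447] -0.2
[0.0445, -0.0038, -0.0554] -0.2
[0.0589, -0.0038, -0.0639] -0.2
[0.0739, -0.0039, -0.0692] -0.2
[0.0897, -0.0039, -0.0719] -0.2
[0.0992, -0.004, -0.0717] -0.2
```

Emit:
send_rows(
  steps=[
    [0.003, -0.002, 0.003, 0, -1],
    [0.005, -0.004, 0.003, 0, -1],
    [0.007, -0.004, 0.003, 0, -1],
    [0.007, -0.004, 0.003, 0, -1],
  ],
)

```text
time: 2.85
eef_pos: [0.4441, -0.2331, 0.0873]
tcp_rot: [0.998, 0.065, 0.0, 0.0]
contact_force: [-0.3, -0.8, -1.0]
opening: -0.004
finger_force: 0.0
```

```bash
python3 - <<'E'
from h import *
import cv2
shift([],TALL[2])
a=ctrl.read_camera("wrist")[:,:,::-1]
cv2.imwrite("pics/w2.png",a[60:380,140:500])
E
```

```text
t 2.85 tcp [ 0.4441 -0.2331  0.0873] yaw 7.47 F [-0.31 -0.75 -1.01] open -0.0
```

View pics/w2.png

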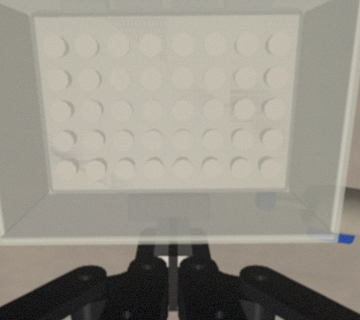

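Emit:
send_rows(
  steps=[
    [0.002, 0, 0, 0, -1],
    [0.003, 0, -0.005, 0, -1],
    [0.0045, 0, -0.01, 0, -1],
    [0.0065, 0, -0.016, 0, -1],
    [0.0085, 0, -0.0215, 0, -1],
    [0.012, 0, -0.029, 0, -1],
    [0.0165, 0, -0.036, 0, -1],
    [0.021, 0, -0.042, 0, -1],
    [0.026, 0, -0.0475, 0, -1],
    [0.026, 0, -0.0475, 0, -1],
  ],
)

```text
time: 3.9
eef_pos: [0.4709, -0.2302, 0.1361]
tcp_rot: [0.998, 0.065, 0.001, 0.001]
contact_force: [-1.8, -1.5, 1.1]
opening: 0.001
finger_force: 0.7
```

```bash
python3 - <<'E'
from h import *
import cv2
shift([],TALL[2])
a=ctrl.read_camera("wrist")[:,:,::-1]; b=ctrl.read_camera("scene")[:,:,::-1]
b=cv2.resize(b[130:260,330:460],(416,416))
cv2.imwrite("pics/w3.png",np.hstack([cv2.resize(a,(380,285)),b[:285]]) if 0 else np.hstack([cv2.resize(a[40:400,130:510],(380,416)),b]))
E
```

```text
t 3.9 tcp [ 0.4709 -0.2302  0.1361] yaw 7.49 F [-1.77 -1.5   1.13] open 0.0
```

View pics/w3.png

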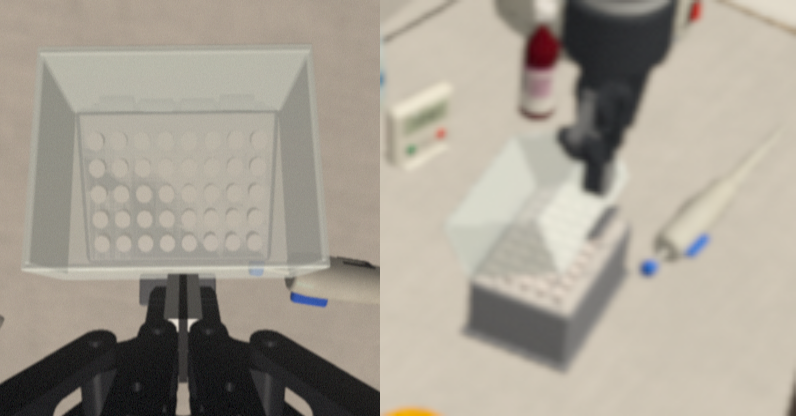

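The finger has raised the lid to about 0.5 rad, with low contact force, and the box hasn't moved. I'll continue along the arc past the balance point.

Emit:
send_rows(
  steps=[
    [0.006, 0, -0.006, 0, -1],
    [0.0126, 0, -0.0107, 0, -1],
    [0.02, 0, -0.0155, 0, -1],
    [0.027, 0, -0.0192, 0, -1],
    [0.035, 0, -0.0225, 0, -1],
    [0.043, 0, -0.0245, 0, -1],
    [0.051, 0, -0.0265, 0, -1],
    [0.059, 0, -0.028, 0, -1],
    [0.067, 0, -0.028, 0, -1],
    [0.072, 0, -0.028, 0, -1],
    [0.072, 0, -0.028, 0, -1],
  ],
)

```text
time: 5.1
eef_pos: [0.5416, -0.2204, 0.1626]
tcp_rot: [0.998, 0.065, -0.0, -0.0]
contact_force: [-1.0, 0.2, -0.0]
opening: -0.006
finger_force: 0.0
```

```bash
python3 -c "
from h import *
shift([box(TALL,-.03,0,.25)])"
```

```text
t 5.1 tcp [ 0.5416 -0.2204  0.1626] yaw 7.48 F [-0.99  0.17 -0.01] open -0.01
[-0.0743, 0.0004, -0.0874] None
```

Emit:
send_rows(
  steps=[
    [0, 0, -0.03, 0, -1],
    [0, 0, -0.06, 0, -1],
    [0, 0, -0.088, 0, -1],
    [0, 0, -0.088, 0, -1],
  ],
)

```text
time: 5.5
eef_pos: [0.543, -0.2218, 0.2562]
tcp_rot: [0.998, 0.065, 0.004, 0.003]
contact_force: [0.6, 0.1, 0.5]
opening: -0.004
finger_force: 0.0
```

```bash
python3 -c "
from h import *
shift([box(SHORT,.133,0,.25)],SHORT[2])"
```

```text
t 5.5 tcp [ 0.543  -0.2218  0.2562] yaw 7.45 F [0.63 0.13 0.46] open -0.0
[0.1855, -0.3937, 0.0051] 21.0
```

Emit:
send_rows(
  steps=[
    [0.016, -0.036, 0, 2, -1],
    [0.032, -0.072, 0, 4, -1],
    [0.048, -0.108, 0, 6, -1],
    [0.064, -0.144, 0, 8, -1],
    [0.08, -0.18, 0, 10, -1],
    [0.096, -0.216, 0, 12, -1],
    [0.115, -0.252, 0, 14, -1],
    [0.135, -0.288, 0, 16, -1],
    [0.155, -0.324, 0, 18, -1],
    [0.172, -0.36, 0, 20, -1],
    [0.185, -0.394, 0, 21, -1],
    [0.185, -0.394, 0, 21, -1],
  ],
)

```text
time: 6.7
eef_pos: [0.6728, 0.1982, 0.2486]
tcp_rot: [0.993, -0.116, -0.001, -0.0]
contact_force: [0.1, -0.5, -0.4]
opening: -0.004
finger_force: 0.0
```

```bash
python3 - <<'E'
from h import *
import cv2
shift([box(SHORT,.133,0,.25),box(SHORT,.133,0,.094)],SHORT[2])
b=ctrl.read_camera("scene")[:,:,::-1];a=ctrl.read_camera("wrist")[:,:,::-1]
cv2.imwrite("pics/s4.png",np.hstack([cv2.resize(b[130:370,150:450],(450,360)),cv2.resize(a,(340,255)+()) if 0 else cv2.resize(a,(340,360))]))
E
```

```text
t 6.7 tcp [0.6728 0.1982 0.2486] yaw -13.29 F [ 0.05 -0.54 -0.38] open -0.0
[0.0043, 0.0048, -0.0014] 0.3
[0.0047, 0.0049, 0.1546] 0.3
```

View pics/s4.png

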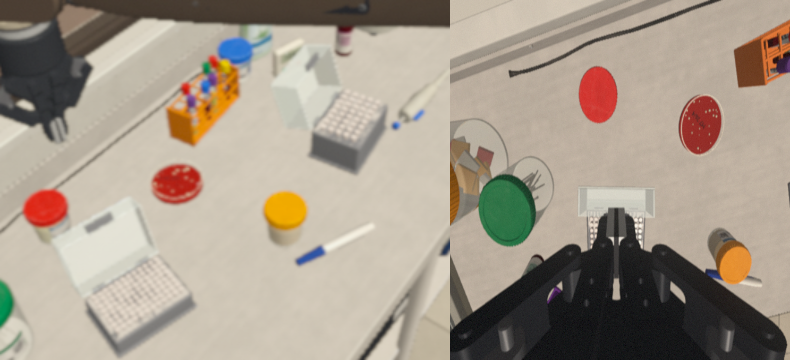

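```bash
python3 - <<'E'
from h import *
c=ctrl.calibration('wrist');T=c['tool_from_camera'];s=ctrl.get_state();X=R.from_quat(s['tcp_rot']).as_matrix()
for u,z in [((244,249),.106),((385,249),.106),((244,289),.128)]:
    d=np.linalg.solve(c['intrinsics'],[*u,1])*[1,-1,-1]; d=X@T[:3,:3]@d; o=s['eef_pos']+X@T[:3,3]
    p=o+d*(z-o[2])/d[2]; q=p[:2]-SHORT[:2]; a=SHORT[2]
    print('box',(q@[np.cos(a),np.sin(a)]).round(4),(q@[-np.sin(a),np.cos(a)]).round(4), X.T@(p-s['eef_pos']))
shift([box(SHORT,.133,0,.094)],SHORT[2])
E
```

```text
box 0.1051 0.0595 [-0.02390088 -0.05853572  0.14288459]
box 0.1054 -0.0589 [-0.02385328  0.05983023  0.14306741]
box 0.0789 0.0567 [-0.05019866 -0.05577692  0.12095139]
t 6.8 tcp [0.6727 0.1946 0.2489] yaw -13.45 F [ 0.87 -0.47  0.56] open -0.0
[0.0039, 0.001, 0.1549] 0.1
```

Emit:
send_rows(
  steps=[
    [0.004, 0.001, 0.04, 0, -1],
    [0.004, 0.001, 0.08, 0, -1],
    [0.004, 0.001, 0.12, 0, -1],
    [0.004, 0.001, 0.145, 0, -1],
    [0.004, 0.001, 0.151, 0, -1],
    [0.004, 0.001, 0.151, 0, -1],
    [-0.004, 0.001, 0.151, 0, -1],
    [-0.01, 0.001, 0.151, 0, -1],
    [-0.015, 0.001, 0.149, 0, -1],
    [-0.02, 0.001, 0.147, 0, -1],
    [-0.025, 0.001, 0.145, 0, -1],
    [-0.03, 0.001, 0.143, 0, -1],
  ],
)

```text
time: 8.0
eef_pos: [0.6439, 0.2005, 0.1087]
tcp_rot: [0.993, -0.118, 0.0, -0.0]
contact_force: [0.6, -0.1, 1.0]
opening: 0.003
finger_force: 0.3
```

Emit:
send_rows(
  steps=[
    [-0.006, 0, -0.002, 0, -1],
    [-0.012, 0, -0.004, 0, -1],
    [-0.018, 0, -0.006, 0, -1],
    [-0.024, 0, -0.008, 0, -1],
    [-0.03, 0, -0.01, 0, -1],
    [-0.036, 0, -0.012, 0, -1],
    [-0.042, 0, -0.012, 0, -1],
    [-0.049, 0, -0.012, 0, -1],
    [-0.056, 0, -0.012, 0, -1],
    [-0.063, 0, -0.012, 0, -1],
    [-0.067, 0, -0.012, 0, -1],
  ],
)

```text
time: 9.1
eef_pos: [0.578, 0.2161, 0.1196]
tcp_rot: [0.993, -0.118, -0.0, 0.0]
contact_force: [0.9, -0.1, -0.1]
opening: 0.002
finger_force: 0.0
```

```bash
python3 - <<'E'
from h import *
import cv2
shift([],SHORT[2])
b=ctrl.read_camera("scene")[:,:,::-1]
cv2.imwrite("pics/s5.png",cv2.resize(b[130:370,150:450],(750,600)))
E
```

```text
t 9.1 tcp [0.578  0.2161 0.1196] yaw -13.53 F [ 0.9  -0.1  -0.06] open 0.0
```

View pics/s5.png

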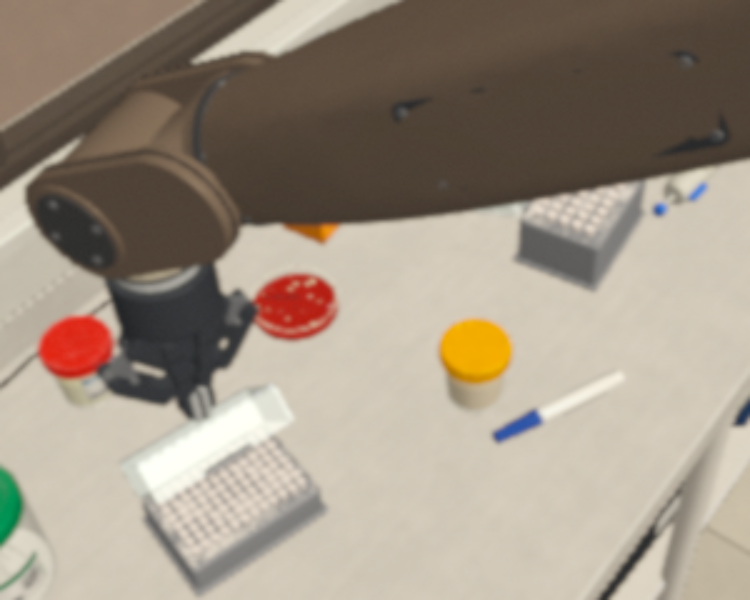

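The finger force is zero, so the lid is past its balance point and should fall shut. I'll raise the arm straight up and check.

Emit:
send_rows(
  steps=[
    [0, 0, -0.02, 0, -1],
    [0, 0, -0.05, 0, -1],
    [0, 0, -0.08, 0, -1],
    [0, 0, -0.11, 0, -1],
    [0, 0, -0.13, 0, -1],
    [0, 0, -0.13, 0, -1],
    [-0.03, 0, -0.13, 0, -1],
    [-0.06, 0, -0.13, 0, -1],
    [-0.09, 0, -0.13, 0, -1],
    [-0.1, 0, -0.13, 0, -1],
    [-0.1, 0, -0.13, 0, -1],
    [-0.1, 0, -0.13, 0, -1],
  ],
)

```text
time: 10.35
eef_pos: [0.4822, 0.2391, 0.2494]
tcp_rot: [0.993, -0.118, 0.0, 0.0]
contact_force: [0.4, 0.4, -0.4]
opening: -0.002
finger_force: 0.0
```

```bash
python3 - <<'E'
from h import *
import cv2
shift([],SHORT[2])
b=ctrl.read_camera("scene")[:,:,::-1];a=ctrl.read_camera("wrist")[:,:,::-1];t=ctrl.read_camera("top")[:,:,::-1]
cv2.imwrite("pics/s6.png",np.vstack([np.hstack([cv2.resize(b[120:370,150:450],(400,300)),cv2.resize(a,(400,300))]),cv2.resize(t[160:330,120:520],(800,300))]))
E
```

```text
t 10.35 tcp [0.4822 0.2391 0.2494] yaw -13.54 F [ 0.4   0.43 -0.36] open -0.0
```

View pics/s6.png

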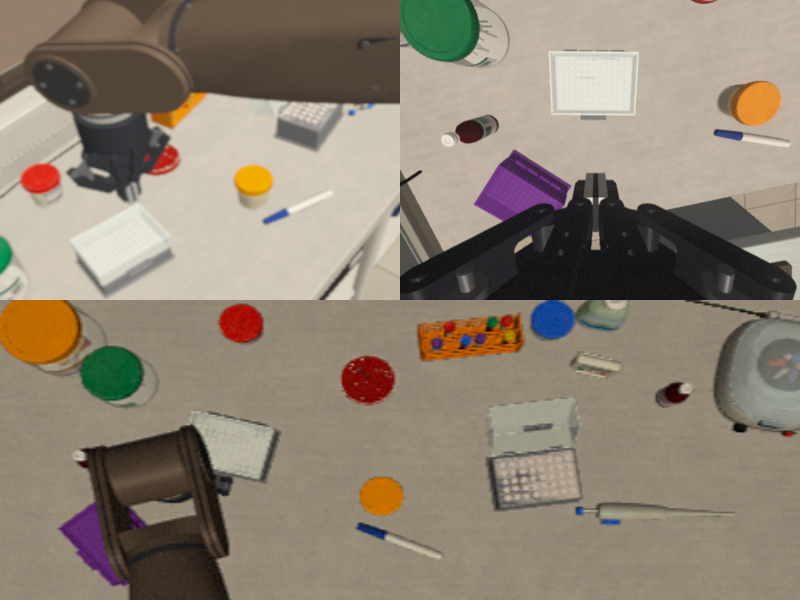

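The short lid is shut, the tall lid is open on its stop, and the bystanders are where they were. I'll let things settle briefly and then hand in.

Emit:
send_rows(
  steps=[
    [0, 0, 0, 0, -1],
    [0, 0, 0, 0, -1],
    [0, 0, 0, 0, -1],
    [0, 0, 0, 0, -1],
    [0, 0, 0, 0, -1],
    [0, 0, 0, 0, -1],
    [0, 0, 0, 0, -1],
    [0, 0, 0, 0, -1],
  ],
)

```text
time: 11.3
eef_pos: [0.4816, 0.2393, 0.2499]
tcp_rot: [0.993, -0.118, 0.0, -0.0]
contact_force: [0.1, 0.3, -1.3]
opening: 0.0
finger_force: 0.0
```

```bash
python3 -c "
from plant import ctrl
print(ctrl.sign_off())"
```

```text
the job is handed in; nothing more can be done
None
```

I handed the job in at about 11 s: in the last pictures the tall box's lid rests open, the short box's lid is shut, and neither the boxes nor the bystanders look moved; sign-off returned no verdict.

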